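# Back the slate feeder off one notch

### The arm

A 6-joint arm with a two-finger parallel gripper is mounted at the origin on the work surface. World frame = base frame: x ahead of the robot, y to its left, z up, the work surface at z = 0. Lengths are in m, angles in rad, forces in N, time in s.
With the tool pointing down it reaches from about 0.35 to 0.8 m from the base axis. Payload 7.3 kg.
Tool frame: the origin (TCP) lies between the finger pads; the fingertips stand 25 mm ahead of it and the grasp point (between the pads) lies 6 mm ahead of it (r.tip_extent is the distance from the TCP to the fingertips, in m); z points along the fingers, y is the line along which they close (so a half turn about z gives the same grasp; the last joint's range is limited). The gripper opens to 85 mm and grips with 20 to 120 N. Pads are 22 mm wide; open, the fingers measure 114 mm over their backs; the gripper's body (76 mm by 85 mm) begins 54 mm behind the grasp point. The pads swing forward as they close: fully open they stand 13 mm farther back than shut.
Start: joints at [-1.314, 0.342, 1.524, -0, 1.275, -0.146], TCP at [0.206, -0.483, 0.256] pointing down, gripper open.
Joint ranges: [-2.53, 2.53], [-0.77, 2.02], [0.04, 2.7], [-1, 4.14], [0.28, 2.66], [-3.11, 3.11]. Speed limits (rad/s): [2.57, 2.57, 3.14, 3.14, 3.14, 3.14].

### API

Orientations are given as a unit quaternion [x, y, z, w].
In Python, from workcell import r, command_gripper, optics gives the robot as it stands. The module is installed in compiled form; this text tells all that it offers. Calls block until the motion is done:
- r.reach(position, orientation): joint-space move of the TCP to a pose.
- r.move_straight(position, orientation=None, speed=0.15, max_force=None): straight line of the TCP; orientation=None keeps the orientation; speed is the mean speed in m/s. With max_force (N) it stops when the force on the tool has changed by that much, and returns True; else False.
- r.movej(angles): joint-space move.
- command_gripper(opening, force=None): finger opening in m; force is the grip in N (None keeps the last); returns when the fingers have stopped.
- r.hold(seconds).
- r.solve_ik(position, orientation): joint angles nearest the present ones, or None.
- r.read_state(): the state.
- optics.get_image(name): name is "scene" or "top" or "wrist"; returns (picture, depth): 480x640x3 uint8, red, green, blue; 480x640 float32, m along the optical axis (not along the pixel's ray), 0 where there is no reading.
- optics.camera_model(name): a dict with "K" (3x3 intrinsics, pixels), "R" (3x3) and "t" (3): a world point X has camera coordinates R X + t; the wrist camera has in their place "tool_from_camera" (4x4, takes a point from camera to tool coordinates, whose origin is the TCP and whose axes are the flange's). Camera axes: x right, y down, z forward; pixel columns grow to the right and rows downward; lengths in m; the calibration is good to about 2 mm. The wrist camera is an equidistant fisheye: a pixel r from the principal point sees the ray r / f radians off the axis. A picture is of the moment at which its call begins: read the wrist's pose just before it. camera_model takes no time and is no camera call.
A pose or a line that the arm cannot do raises r.PlanningError and nothing moves.
- r.finish_job(): hands the job in; it is judged then, once.
The state is a dict: "time_s": time; "joint_positions": joint angles; "dq": joint speeds; "tau": joint torques, N m; "eef_pos": TCP position; "eef_rot": TCP orientation; "contact_force": force on the tool from outside, world axes, zero at the start; "torque": the same for the moment, N m; "grip_width": finger opening in m; "grip_force": force on a finger pad.
Only numpy, scipy, OpenCV 4.12 (cv2) and the standard library are available. Lean on these libraries where they do the work, as an engineer would, in place of code of your own. Each camera call takes 0.05 s, during which the arm holds its last target. There are 200 camera calls.

### The job

The slate feeder on the bench has been wound one notch too far. With the fingertips only, without gripping anything, lift the yellow pawl out of the ratchet wheel and tip it right over onto its rest, then push the red-knobbed arm of the star handle over towards the pawl's side so that the wheel goes back exactly one notch, and tip the pawl back so that it drops fully into that notch. Leave the slate, the offcut, the tin and the hammer where they lie, and finish with the hand clear.

Things in the scene. Friction and masses are not known exactly. Their poses are not given: they have to be found in the camera images.
- feeder: Slate feeder, fixed on the bench; grey base plate 330 x 400 x 12 mm. Origin on the bench right under the ratchet wheel's centre. x: from the star handle through the wheel to the feed bed; y: towards the pawl's side; z up. 'Feeder' coordinates below are in this frame, in mm. Blue gearbox between star handle and wheel: x -47 to -15, y -50 to 50, up to 157 high.
- hub (a point): Centre of the steel ratchet wheel (outer radius 70, 14 thick, 12 saw teeth 15 deep), upright in the feeder's plane x = 0, 125 above the bench; axis along the feeder's x. On the same axle, in the plane x = -67, is the star handle: three round arms 12 thick with ball knobs of 24 diameter centred 100 from the axle, 120 degrees apart, one red, two black.
- ratchet_wheel (a joint): Turn of wheel and star handle, rad; grows BACKWARD: top and red knob move towards the feeder's +y. A notch is 0.524. Starts at -0.15 to -0.02; while the pawl is in, its tooth stops the wheel at 0. At 0 the red knob's arm leans 15 degrees to -y. At 0.35 to 0.52 the pawl drops into the notch wanted, beyond 0.53 it lands on a tooth. Stiff (0.22 N m, 2 to 3 N at the knob), stays as left.
- pawl (a joint): Swing of the yellow pawl (0.2 to 0.33 kg), rad: 0 = nose fully in the wheel (up to 0.06 when resting low on a tooth's back, still in the notch), 0.6 = balance point, 1.25 = tipped over onto its rest. Grows as it is lifted off the wheel towards the feeder's +y. Swings freely: below the balance point it falls into the wheel, beyond it onto its rest; its weight keeps it there.
- pawl_pin (a point): Middle (feeder x 36) of the pawl's finger pin: level steel pin, 10 diameter, along the feeder's x, free from x 7 to 54, then a red ball of 20 diameter at x 64. Swings about the pivot, 100 from it: at joint 0 at y 61, height 176; at balance height 194; on its rest y 178, height 174. At x 28 to 80 nothing else stands higher than 110 from y -40 to 300 below the pin.
- pawl_pivot (a point): Pivot of the pawl, fixed, at feeder x 0, y 118, height 94; axis along the feeder's x. Its post stands at x 13 to 27, y 103 to 133, up to 105 high.
- top_knob (a point): Centre of the red ball knob (24 mm diameter) on the uppermost arm of the star handle, 100 mm from the wheel's axle, in the feeder's plane x = -67; under it the arm, a round bar of 12 mm diameter, runs to the axle.
- bed (a point): Middle of the top of the aluminium feed bed, 150 (feeder x) by 360 (y) mm, 30 mm above the bench, with a blue head 85 high across its +y end and an orange fence 62 high that the wheel drives, 16 mm towards -y for one notch back.
- slate_mid (a point): Centre of the loose dark slate blank, 120 x 130 x 8 mm, lying flat on the feed bed.
- tin_mid (a point): Centre of the loose nail tin, 68 mm diameter, 75 mm high, standing on the bench.
- slate_hammer: Loose hammer lying flat on the bench, handle along its x axis.
- offcut_mid (a point): Centre of a loose grey slate offcut about 90 x 60 x 8 mm, flat on the bench before the feeder.

How it is judged:
On the way, in this order (a step that is already met when the one before it is completed fails the run):
1. the pawl is tipped right over onto its rest, the wheel still in its first notch (value of joint pawl above 1.1 rad and value of joint ratchet_wheel between -0.3 and 0.25 rad), for 0.2 s.
2. with the pawl out, the wheel is pushed back one notch (value of joint pawl above 1.1 rad and value of joint ratchet_wheel between 0.33 and 0.7 rad), for 0.2 s.
At the end, for the whole second after the job is handed in: The pawl is down in the wheel (joint below 0.09 rad) in the next notch back: wheel joint between 0.33 and 0.58 rad, both at rest; slate, tin, hammer and offcut within 20 mm of where they lay (value of joint pawl below 0.09 rad and value of joint ratchet_wheel between 0.33 and 0.58 rad and velocity of joint ratchet_wheel between -0.05 and 0.05 rad/s and velocity of joint pawl between -0.05 and 0.05 rad/s and distance of each of slate_mid, tin_mid, slate_hammer, offcut_mid from where it was at the start of the episode below 0.02 m); the robot touches nothing.
It fails at once if the wheel is pushed back clearly more than one notch (value of joint ratchet_wheel above 0.8 rad).
It fails at once if the wheel is wound further forward (value of joint ratchet_wheel below -0.35 rad).
It fails at once if the pawl's pin or the red knob is taken between the fingers (distance between the grasp point and pawl_pin below 0.009 m or distance between the grasp point and top_knob below 0.012 m).
It fails at once if the slate, offcut, tin or hammer is moved, lifted or knocked over (distance of any of slate_mid, tin_mid, slate_hammer, offcut_mid from where it was at the start of the episode above 0.02 m).
It also fails if it takes over 64 s, if anything falls off the work surface, if the arm or the gripper's body presses on something with over 40 N, if the wrist force passes 120 N, or if a joint passes its speed limit or range.

## Working session

There is one attempt and no reset: what is moved stays moved. The work goes in short steps, each a Python script; the robot and the scene stay as the last script left them, time stands still between calls to the robot, and variables do not carry over. Pictures are saved under pics/ and viewed, at most 10 in all, crops included, and the job is handed in when it is done.

```bash
mkdir -p pics
cat > h.py <<'E'
import numpy as np, cv2
from workcell import r, command_gripper, optics
def grab(n):
    im,d=optics.get_image(n); np.savez(f'{n}.npz',im=im,d=d); return im,d
def cloud(n,d):
    m=optics.camera_model(n); K,R,t=[np.array(m[k]) for k in 'KRt']
    v,u=np.mgrid[:480,:640]; P=np.stack([(u-K[0,2])/K[0,0]*d,(v-K[1,2])/K[1,1]*d,d],-1)
    X=(P-t.ravel())@R; X[d<=0]=np.nan; return X
E
python3 - <<'E'
from h import *
for n in ('scene','top'):
    im,d=grab(n); cv2.imwrite(f'pics/{n}0.png',im[...,::-1]); m=optics.camera_model(n); print(n,-np.array(m['R']).T@np.array(m['t']).ravel(),m['K'][0][0])
print(r.read_state()['time_s'],r.tip_extent)
E
```

```text
scene [1.1021697  0.37828696 0.80398717] 498.44115956962025
top [0.35820872 0.04106623 1.21059445] 528.1212720455742
0.1 0.025
```

View pics/scene0.png

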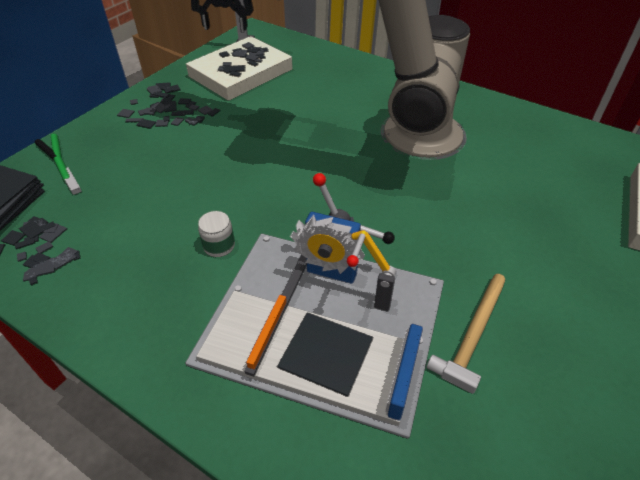

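View pics/top0.png

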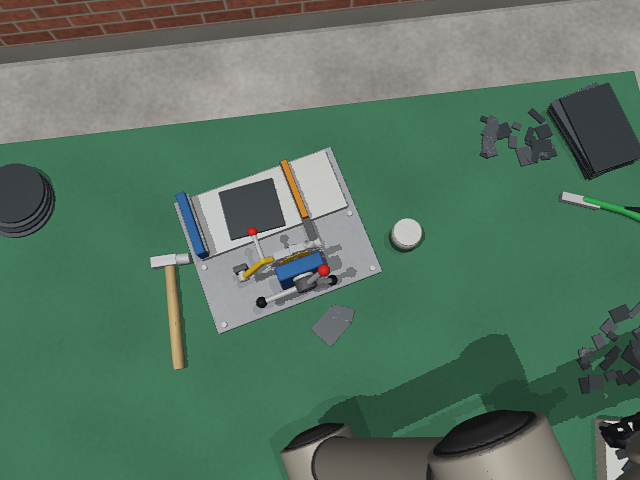

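The scene view shows the red knob at (320,180), the pawl's ball at (353,261) and the wheel at (326,248). In the top view the gearbox is at about (302,269), the pawl ball at (252,231), the red knob at (324,270), the offcut at (333,325), the tin at (407,235) and the hammer at (175,315). Next I fit the feeder frame.

```bash
cat > fit.py <<'E'
from h import *
def blob(X,mask,near=None,zr=None):
    m=mask&np.isfinite(X[...,2])
    if zr: m&=(X[...,2]>zr[0])&(X[...,2]<zr[1])
    if near is not None: m&=np.linalg.norm(X[...,:2]-near,axis=-1)<.3
    return m
E
python3 - <<'E'
from fit import *
for n in ('top','scene'):
    f=np.load(n+'.npz'); im=f['im'].astype(int); X=cloud(n,f['d']); R,G,B=im[...,0],im[...,1],im[...,2]
    ctr=X[269,302,:2] if n=='top' else ctr
    red=blob(X,(R>150)&(G<60)&(B<60),ctr,(.1,.3)).astype(np.uint8)
    k,l,s,c=cv2.connectedComponentsWithStats(red)
    for i in range(1,k):
        if s[i,4]>15:
            P=X[l==i]; print(n,'red',c[i].round(1),s[i,4],np.median(P,0).round(4),'sphere top',P[:,2].max().round(4))
    bl=blob(X,(B>90)&(B>1.6*R)&(R<80)&(B>1.2*G),ctr,(.145,.17)); P=X[bl]
    rc=cv2.minAreaRect((P[:,:2]*1000).astype(np.float32)); print(n,'gear',len(P),rc,np.median(P,0))
    bd=blob(X,(B>90)&(B>1.6*R)&(R<80)&(B>1.2*G),ctr,(.075,.095)); P=X[bd]
    print(n,'head',len(P),cv2.minAreaRect((P[:,:2]*1000).astype(np.float32)))
    if n=='top':
        pl=blob(X,(abs(R-G)<25)&(R>110),ctr,(.004,.05)); P=X[pl]
        k,l,s,c=cv2.connectedComponentsWithStats(cv2.morphologyEx(blob(X,abs(R-G)<40,ctr,(.006,.3)).astype(np.uint8),cv2.MORPH_CLOSE,np.ones((5,5))))
        i=1+s[1:,4].argmax(); P=X[(l==i)&(X[...,2]<.03)]; print('plate',len(P),cv2.minAreaRect((P[:,:2]*1000).astype(np.float32)))
    ye=blob(X,(R>150)&(G>100)&(B<60),ctr,(.08,.25)); P=X[ye]; print('yel',len(P),P.min(0),P.max(0))
E
```

```text
top red [251.5 231. ] 52 [0.6335 0.1362 0.1866] sphere top 0.1914
top red [323.  269.6] 94 [0.5308 0.0057 0.2268] sphere top 0.2326
top gear 698 ((557.6389770507812, 50.617488861083984), (30.45233917236328, 98.7922592163086), 14.234724998474121) [0.55691091 0.05141743 0.1568033 ]
top head 424 ((679.2376708984375, 275.0394592285156), (110.88927459716797, 20.736438751220703), 13.628803253173828)
plate 12866 ((654.3958740234375, 134.02455139160156), (336.0850830078125, 478.08563232421875), 13.851061820983887)
yel 174 [0.55583872 0.03693985 0.10928746] [0.58501308 0.17074946 0.18838128]
scene red [319.2 177.5] 81 [0.5347 0.0104 0.2266] sphere top 0.2314
scene red [352.5 259.4] 71 [0.636  0.1407 0.1864] sphere top 0.1908
scene gear 298 ((555.5183715820312, 53.787208557128906), (30.58501434326172, 98.32823181152344), 13.64873218536377) [0.54982798 0.06129259 0.15731489]
scene head 686 ((676.9100952148438, 277.9352111816406), (108.4119644165039, 20.60747528076172), 13.907452583312988)
yel 221 [0.5561831  0.06409911 0.10881533] [0.59287764 0.17488399 0.18714609]
```

```bash
cat >> h.py <<'E'
from scipy.spatial.transform import Rotation as Ro
yaw=np.deg2rad(13.9); O=np.array([.5866,.0597,0])
F=Ro.from_euler('z',yaw).as_matrix(); ex,ey=F[:,0],F[:,1]
def W(x,y,ztip): return O+F@np.array([x,y,ztip])/1000+[0,0,.025]   # TCP for a fingertip point, feeder mm
def toF(p): return F.T@(np.asarray(p)-[0,0,.025]-O)*1000
def quats(): 
    k=np.array([0,0,-1.])
    return [Ro.from_matrix(np.stack([s*ex,np.cross(k,s*ex),k],1)).as_quat() for s in (1,-1)]
def pose(x,y,z):
    best=None
    q0=np.array(r.read_state()['joint_positions'])
    for q in quats():
        s=r.solve_ik(W(x,y,z),q)
        if s is not None:
            c=np.abs(np.array(s)-q0).max()
            if best is None or c<best[0]: best=(c,q,s)
    return best
def st(): 
    s=r.read_state(); print(round(s['time_s'],2),toF(s['eef_pos']).round(1),np.round(s['contact_force'],2)); return s
E
python3 - <<'E'
from h import *
command_gripper(0.0,20)
s=r.read_state(); p=np.array(s['eef_pos']); r.move_straight(p+[0,0,.1],speed=.2)
c,q,j=pose(41,20,300); print(c,np.round(j,2)); r.reach(W(41,20,300),q); st()
im,d=grab('wrist'); cv2.imwrite('pics/w1.png',im[...,::-1])
E
```

```text
1.4943654733929461 [ 0.02  0.5   1.08 -0.    1.55  1.35]
4.03 [ 40.9  19.  300.1] [-0.13  0.06 -0.29]
```

View pics/w1.png

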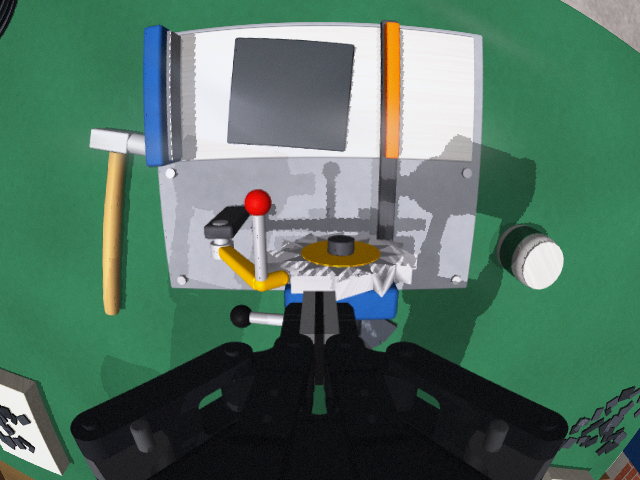

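The wrist view shows the pin running from (262,285) to the ball at (258,203). The closed fingers at (320,300) are on the wheel side of it, with a free way down.

Run:
```python
from h import *
q=r.read_state()['eef_rot']
r.move_straight(W(41,22,158),q,speed=.12); st()
print(r.move_straight(W(41,60,158),q,speed=.05,max_force=1.0)); s=st()
print(r.move_straight(W(41,108,158),q,speed=.06,max_force=15)); s=st()
r.hold(.6)
im,d=grab('scene'); cv2.imwrite('pics/s1.png',cv2.resize(im[150:330,230:470],(720,540))[...,::-1])
```

```text
5.41 [ 41.4  21.9 158.9] [0.71 1.51 0.12]
True
5.93 [ 40.8  46.6 157.6] [ 0.18 -1.03 -0.48]
False
7.13 [ 40.8 107.9 157.5] [ 0.03 -0.52 -0.03]
```

View pics/s1.png

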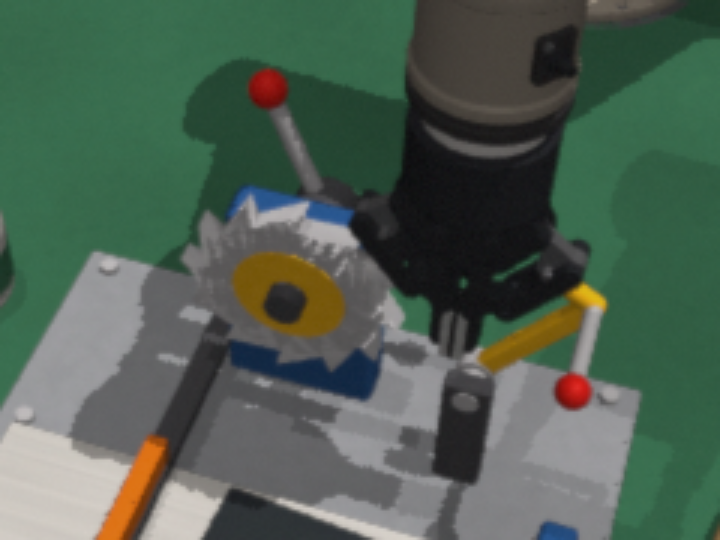

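The pawl is on its rest, with its ball at (573,390) in the crop, and the wheel and red knob have not moved. For the push I turn the hand 90° so the linkage stays clear of the knob.

```bash
cat >> h.py <<'E'
def redknobs():
    for n in ('scene','top'):
        im,d=grab(n); X=cloud(n,d); c=im.astype(int); m=(c[...,0]>150)&(c[...,1]<60)&(c[...,2]<60)&(X[...,2]>.1)&(X[...,2]<.3)&(np.linalg.norm(X[...,:2]-O[:2],axis=-1)<.3)
        k,l,s,ce=cv2.connectedComponentsWithStats(m.astype(np.uint8))
        for i in range(1,k):
            if s[i,4]>15: print(n,ce[i].round(),s[i,4],(F.T@(np.median(X[l==i],0)-O)*1000).round(1))
E
python3 - <<'E'
from h import *
q=r.read_state()['eef_rot']
r.move_straight(W(41,85,158),q,speed=.12)
r.move_straight(W(41,60,300),q,speed=.2)
q2=(Ro.from_quat(q)*Ro.from_euler('z',-np.pi/2))
j=r.solve_ik(W(-67,-95,300),q2.as_quat()); print(np.round(j,2))
r.reach(W(-67,-95,300),q2.as_quat()); st()
redknobs()
r.move_straight(W(-67,-95,208),speed=.12); st()
print(r.move_straight(W(-67,-40,208),speed=.04,max_force=1.5)); st()
E
```

```text
[-0.23  0.34  1.34 -0.    1.46 -0.47]
10.65 [-66.9 -94.7 299.7] [0.97 0.91 0.27]
scene [319. 177.] 73 [-62.7 -35.  226.9]
scene [421. 279.] 74 [ 67.9 179.8 182.5]
top [199. 251.] 50 [ 63.6 175.5 181.7]
11.67 [-66.6 -95.2 208.8] [-0.58 -0.41 -0.44]
True
12.53 [-67.2 -60.4 207.8] [ 0.06 -0.18  0.16]
```

Run:
```python
from h import *
print(r.move_straight(W(-67,-7,208),speed=.04,max_force=20)); st()
r.hold(.3); st()
redknobs()
r.move_straight(W(-67,-60,208),speed=.12); r.move_straight(W(-67,-80,300),speed=.2); st()
redknobs()
im=np.load('scene.npz')['im']; cv2.imwrite('pics/s2.png',cv2.resize(im[150:330,230:470],(720,540))[...,::-1])
```

```text
False
14.04 [-67.1  -6.9 207.8] [ 0.05 -0.27  0.29]
14.34 [-67.   -6.9 207.9] [-0.12 -0.54 -0.86]
scene [349. 181.] 79 [-61.7  20.1 233.2]
scene [421. 279.] 76 [ 67.8 179.6 182.2]
top [199. 251.] 49 [ 64.  175.2 181.5]
top [293. 283.] 16 [-71.   22.8 230.8]
15.65 [-67.3 -79.3 299. ] [ 1.12 -0.16  0.  ]
scene [349. 181.] 77 [-62.6  20.  233.1]
scene [421. 279.] 74 [ 67.9 179.9 181.9]
top [199. 251.] 50 [ 63.8 175.5 181.1]
top [295. 280.] 77 [-67.4  17.  232.8]
```

View pics/s2.png

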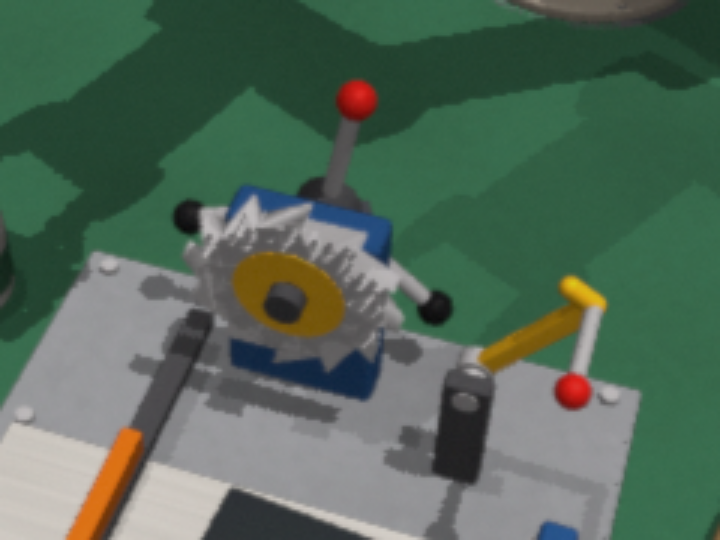

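The red knob at (357,100) in the crop puts the wheel at about 0.43 rad, and the pawl is still on its rest. Next I tip the pawl back from its +y side.

Run:
```python
from h import *
c,q,j=pose(41,212,300); print(np.round(j,2))
r.reach(W(41,212,300),q); st()
r.move_straight(W(41,212,164),q,speed=.12); st()
print(r.move_straight(W(41,180,164),q,speed=.05,max_force=1.2)); st()
print(r.move_straight(W(41,127,164),q,speed=.05,max_force=15)); st()
r.hold(.5)
r.move_straight(W(41,150,164),q,speed=.12); r.move_straight(W(41,190,300),q,speed=.2); r.hold(.5); st()
redknobs()
im=np.load('scene.npz')['im']; cv2.imwrite('pics/s3.png',cv2.resize(im[150:420,190:510],(711,600))[...,::-1])
```

```text
[ 0.33  0.53  1.05 -0.    1.57 -1.49]
16.94 [ 40.9 211.2 299.6] [ 1.19 -0.14 -0.36]
18.23 [ 41.5 212.  164.9] [-0.38 -0.06  0.5 ]
True
18.66 [ 41.2 194.4 164.3] [1.2  2.62 0.27]
True
19.07 [ 41.3 192.7 164.9] [0.68 3.13 1.83]
21.43 [ 41.  189.9 299.9] [ 0.03 -0.72 -0.09]
scene [350. 182.] 72 [-61.4  21.  232.6]
scene [421. 279.] 77 [ 68.4 179.4 182.1]
top [199. 251.] 29 [ 65.8 174.7 182.1]
top [294. 280.] 64 [-66.1  18.3 232.9]
```

View pics/s3.png

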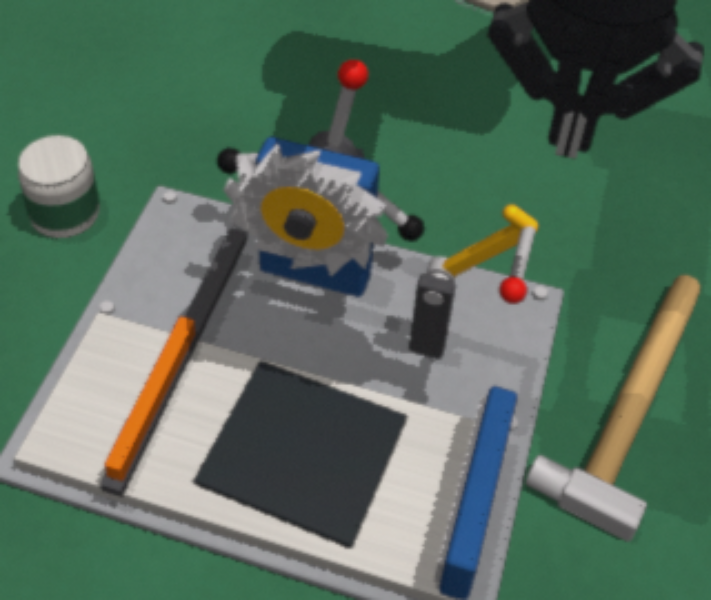

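The pawl is still on its rest: the push stopped early on force, and nothing else has been disturbed. I retry with the fingertip a bit lower, in small steps with force readout.

Run:
```python
from h import *
q=pose(41,212,300)[1]
r.move_straight(W(41,212,300),q,speed=.2)
r.move_straight(W(41,212,156),q,speed=.15); st()
for y in range(202,170,-3):
    h=r.move_straight(W(41,y,156),q,speed=.04,max_force=14); st()
    if h: print('stop'); break
redknobs()
im=np.load('scene.npz')['im']; cv2.imwrite('pics/s4.png',cv2.resize(im[150:330,290:530],(720,540))[...,::-1])
```

```text
22.9 [ 41.6 211.9 157.1] [-0.84  0.   -0.15]
23.3 [ 41.1 201.6 156.3] [ 0.64 -0.34 -0.07]
23.55 [ 41.  198.8 156. ] [-0.21 -0.66  0.97]
23.8 [ 41.  196.1 155.9] [-0.25  0.87  0.45]
24.05 [ 41.2 193.2 156.3] [-1.01  3.16  1.99]
24.3 [ 41.2 189.9 156.2] [-0.6   2.77  2.27]
24.55 [ 41.  186.6 155.9] [-0.1   1.95  0.96]
24.8 [ 40.9 183.6 155.8] [-0.5   1.53  1.27]
25.05 [ 40.9 180.6 155.8] [-0.02  1.06  0.09]
25.3 [ 40.9 177.7 155.9] [0.2  2.29 0.17]
25.55 [ 41.  174.7 155.9] [-0.91  1.09 -0.29]
25.8 [ 41.  171.7 155.9] [-0.16  0.87 -0.98]
scene [348. 181.] 20 [-61.8  18.5 234. ]
top [296. 279.] 24 [-67.1  14.8 235.3]
```

View pics/s4.png

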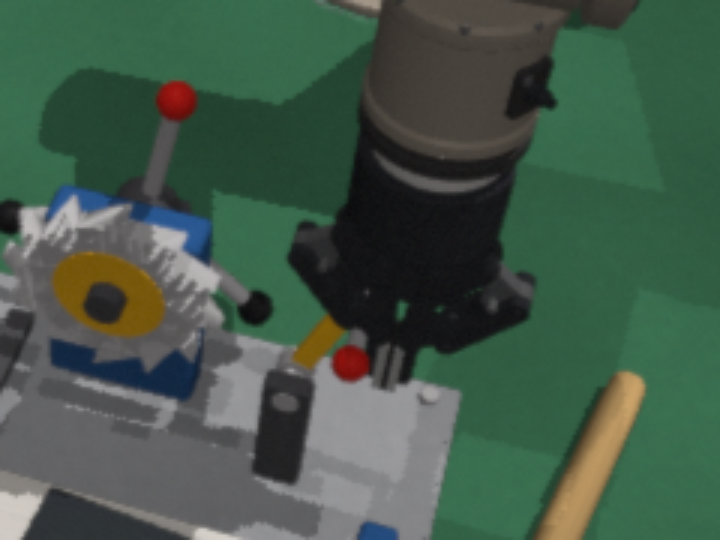

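The pawl is now lifting on the finger, with its ball at (350,362) in the crop. I carry it on past the balance point.

Run:
```python
from h import *
q=pose(41,172,156)[1]
for y in range(168,123,-4):
    h=r.move_straight(W(41,y,156),q,speed=.04,max_force=20)
    if h: print('stop',y)
st(); r.hold(.5)
r.move_straight(W(41,150,156),q,speed=.12); r.move_straight(W(41,200,310),q,speed=.2); r.hold(.5); st()
redknobs()
im=np.load('scene.npz')['im']; cv2.imwrite('pics/s5.png',cv2.resize(im[150:420,190:510],(711,600))[...,::-1])
```

```text
28.9 [ 40.9 123.6 155.8] [-0.04 -0.18  0.78]
31.23 [ 41.  200.  309.9] [0.66 0.5  0.66]
scene [350. 182.] 58 [-61.4  22.3 232.6]
scene [352. 259.] 23 [ 67.9  65.3 187.3]
top [294. 279.] 40 [-66.   19.9 233.6]
```

View pics/s5.png

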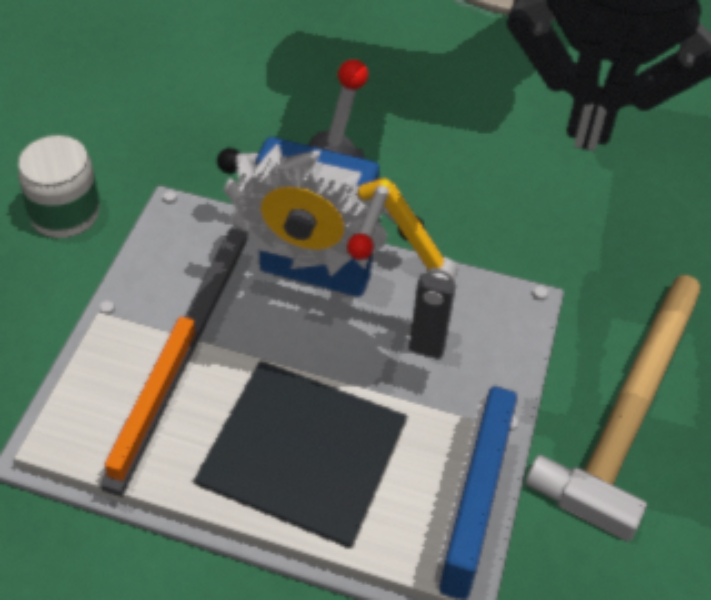

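The pawl's ball is back at the pixel it started from, (352,259), so it sits down in the wheel. The wheel is at about 0.44 rad, the loose parts are undisturbed and the hand is clear.

```bash
python3 -c "
from h import *
print(r.finish_job())"
```

```text
the job is handed in; nothing more can be done
None
```

The job is handed in; the hand-in call returned no verdict. By the camera images the wheel is back one notch at about 0.44 rad, the pawl is down in that notch, the slate, tin and hammer look undisturbed, and the hand is clear; I did not look at the offcut again after the start.

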